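Register a test panel on a film coater and switch on its vacuum

TASK

Get the cream test panel ready for coating: with your fingertips, push it along the film coater's black bed until it sits squarely home in the brass corner, one long side flush against the long brass rail and its end against the short brass end stop, sliding it flat and never lifting it. Then press the green button on the vacuum unit all the way down and let go, so that the bed holds the panel. Leave the red button and everything else alone.

Things in the scene. Friction and masses are not known exactly. Their poses are not given: they have to be found in the camera images.
- coater: bench film coater, fixed: low white housing 320 mm (its x) by 420 mm (its y), its whole top a flat black bed 85 mm above the table; origin under its centre at table level, x away from the robot, turned up to 7 degrees. A fixed aluminium traverse bar crosses the bed at y = +186 to +200 mm, its top 48 mm above the bed; two small screws on it reach back to y = +178 mm
- corner (a point): inner corner of the two brass stop strips on the bed, at bed height; axes as the coater's. Strips: 12 mm wide, 6 mm high (lower than the panel). From here the long rail's stop face (facing -x) runs 238 mm to -y, the end stop's face (facing -y) 65 mm to -x. The panel is home with its origin 45 mm to -x and 70 mm to -y of here, square with the coater
- panel: loose flat ceramic panel, cream with a brown band near one end (either end may lead), 90 mm (its x) by 140 mm (its y) by 8 mm, about 0.24 kg; origin at the centre of its underside, on the bed. Starts askew by up to 20 degrees, its origin 55 to 80 mm (x) and 60 to 110 mm (y) short of home. Its long sides go parallel to the long rail. Slides with 1 to 3 N
- vacuum: vacuum unit, a fixed grey box 150 mm (its x) by 90 mm (its y), top 62 mm above the table, standing on the table left or right of the coater (it changes places with the vial rack); origin under its centre. On its top, in a row along its x: the green button at x = -45 mm, the red button at x = +10 mm, a round gauge at x = +53 mm
- vac_on_top (a point): the middle of the top of the green button when up
- vac_on (a joint): travel of the green push button, 28 mm across: 0 up, 0.006 m fully down (about 5 N); springs back up
- vac_off (a joint): travel of the red push button, 28 mm across, same kind; not to be pressed
- rack: blue block 120 mm (its x) by 90 mm (its y) by 36 mm high, fixed on the table on the other side of the coater from the vacuum unit; origin under its centre. It holds two vials upright, their caps 65 mm above the table
- vial: a capped sample vial, 25 mm across and 55 mm tall (dark brown glass, white cap), standing on the coater's bed near its front left corner (x -120 to -95, y +146 to +158 mm in the coater's frame); origin at the centre of its underside. To be left alone
- applicator: a steel film applicator frame, 30 mm by 109 mm by 28 mm high, on the strip of bed behind the long rail (origin, at the centre of its underside, about x = +113 mm in the coater's frame). To be left alone
- vial_a: a capped sample vial, 25 mm across and 55 mm tall (dark brown glass, white cap), in the rack; origin at the centre of its underside. To be left alone
- vial_b: a capped sample vial, 25 mm across and 55 mm tall (dark brown glass, white cap), in the rack; origin at the centre of its underside. To be left alone
- bottle: white wash bottle with a yellow cap and spout, 72 mm across, 200 mm tall, on the table at the far left; origin at the centre of its underside. To be left alone
- puck_a: black rubber disc, 34 mm across, 10 mm high, on the table near the robot; origin at the centre of its underside. To be left alone
- puck_b: another such disc
- knife: hobby knife lying on the table at the far right, 146 mm long, 12 mm high; origin on its underside. To be left alone
Not all that is in view belongs to the job. Of the things shaped like the panel, the ceramic one is meant. Leave any purple look-alike of the vacuum alone.

How it is judged:
By the outcome, as a careful person would: the job done as asked, in the order asked, and still so for the second after the job is handed in, with the robot touching nothing.
It also fails if it takes over 64 s, if anything falls off the work surface, if the arm or the gripper's body presses on something with over 40 N, if the wrist force passes 120 N, or if a joint passes its speed limit or range.

ROBOT

A 6-joint arm with a two-finger parallel gripper is mounted at the origin on the work surface. World frame = base frame: x ahead of the robot, y to its left, z up, the work surface at z = 0. Lengths are in m, angles in rad, forces in N, time in s.
With the tool pointing down it reaches from about 0.3 to 0.75 m from the base axis. Payload 8.5 kg.
Tool frame: the origin (TCP) lies midway between the tips of the shut fingers; the grasp point (between the pads) lies 19 mm behind it; z points along the fingers, y is the line along which they close (so a half turn about z gives the same grasp; the last joint's range is limited). The gripper opens to 85 mm and grips with 20 to 120 N. Pads are 22 mm wide; open, the fingers measure 114 mm over their backs; the gripper's body (76 mm by 85 mm) begins 54 mm behind the grasp point. The pads swing forward as they close: fully open they stand 13 mm farther back than shut.
Start: joints at [-1.377, 0.381, 1.297, -0, 1.464, -0.215], TCP at [0.219, -0.505, 0.207] pointing down, gripper open.
Joint ranges: [-3.11, 3.11], [-0.89, 2.33], [0.22, 2.48], [-1.42, 4.56], [0.17, 2.85], [-2.88, 2.88]. Speed limits (rad/s): [2.39, 2.39, 3.14, 3.14, 3.14, 3.14].

INTERFACE

Orientations are given as a rotation vector (axis times angle).
In Python, from bench import r gives the robot as it stands. The module is installed in compiled form; this text tells all that it offers.
- The arm moves only by the shell command python3 -m jog 'ROWS' [FORCE]. ROWS is JSON, a list of rows, each an object of numbers: "wx", "wy", "wz": the turn, a rotation vector about the tool's x, y, z scaled (see below); "dx", "dy", "dz": the shift along the tool's x, y, z scaled (see below); "grip": the finger opening in mm, from 0 to 85.4. A call has 1 to 20 rows; each row is the pose to reach, as a shift and turn from the pose commanded when the call began, along the tool's axes at that moment, turning the shorter way round; what a row does not reach only later rows make up. The controller multiplies each number of a shift by 750 mm and each number of a turn by pi rad. A row lasts 1/8 s, in which the tool goes at most 62.5 mm and 10.7 degrees, less where a joint would pass 70% of its speed; a pose out of reach is approached as far as the arm can. A call with a number of a shift or a turn outside -1 to 1 is refused whole. A call with a gripper value outside its range is refused whole. The fingers move at their own pace and stop on an object; FORCE is the grip in N (left out, the last holds). Time passes only in rows, so rows that repeat a pose let the fingers close. It gives the time, the measured TCP pose, the force, the opening and the grip force at its end, in the units of the state.
- r.get_obs(): the state, without advancing time (a new reading comes with each control period).
- r.capture(name): name is "side" or "top"; returns a dict with "frame" (384x512x3 uint8, red, green, blue), "z_map" (384x512 float32, m along the optical axis (not along the pixel's ray), 0 where there is no reading), "fx", "fy", "cx", "cy" (pixels), "world_to_cam" (4x4, takes a point from world to camera coordinates). Camera axes: x right, y down, z forward; pixel columns grow to the right and rows downward; lengths in m; the calibration is good to about 2 mm. A picture is of the moment at which its call begins.
- r.sign_off(): hands the job in; it is judged then, once.
Trained networks look in the newest picture that a camera, given by its name, has taken for a name from the list of things; names that differ only in an ending like _2 or _b are one class to them, and where a whole thing is asked for, a point or a joint stands for the part that bears it (a point fixed in the world has none). Each returns a list of dicts, best first, with "conf" (0 to 1); they miss things now and then, are a little off and sometimes report something else, mostly with a low value. They report only what shows in the picture. A call takes as long as a camera call. They do not tell look-alikes from the thing itself.
- r.find_in(camera, thing): "extent" ([left, top, right, bottom] in pixels, round what is visible of it).
The state is a dict: "clock": time; "qpos": joint angles; "dq": joint speeds; "tau": joint torques, N m; "position": TCP position; "eef_rot": TCP orientation; "wrist_force": force on the tool from outside, world axes, zero at the start; "wrist_torque": the same for the moment, N m; "finger_gap": opening from 0.0 (shut) to 1.0 (fully open); "grip_force": force on a finger pad.
Only numpy, scipy, OpenCV 4.12 (cv2) and the standard library are available. Lean on these libraries where they do the work, as an engineer would, in place of code of your own. Each camera call takes 0.05 s, during which the arm holds its last target. There are 200 camera calls.

## Working session

There is one attempt and no reset: what is moved stays moved. The work goes in short steps, Python scripts to look and compute and a shell command to move; the robot and the scene stay as the last step left them, time stands still between calls to the robot, and variables do not carry over. Pictures are saved under pics/ and viewed, at most 13 in all, crops included, and the job is handed in when it is done.

```bash
mkdir -p pics; cat > h.py <<'E'
import numpy as np, cv2
from bench import r
def cap(n):
    c=r.capture(n); c['T']=np.linalg.inv(c['world_to_cam']); return c
def cloud(c):
    z=c['z_map']; v,u=np.mgrid[:z.shape[0],:z.shape[1]]
    P=np.stack([(u-c['cx'])/c['fx']*z,(v-c['cy'])/c['fy']*z,z],-1)
    W=P@c['T'][:3,:3].T+c['T'][:3,3]; W[z==0]=np.nan; return W
def save(c,n): cv2.imwrite('pics/'+n,cv2.resize(c['frame'][:,:,::-1],None,fx=1.5,fy=1.5))
E
python3 - <<'E'
from h import *
np.set_printoptions(precision=4,suppress=True)
o=r.get_obs(); print(o)
for n in('top','side'):
    c=cap(n); save(c,n+'1.png'); W=cloud(c); np.savez('/tmp/'+n,W=W,f=c['frame'])
    print(n,c['T'][:3])
    for t in('coater','panel','vacuum','vac_on','rack','vial','applicator'):
        for d in r.find_in(n,t)[:3]:
            e=d['extent']; u,v=int((e[0]+e[2])/2),int((e[1]+e[3])/2)
            print(t,round(d['conf'],2),np.round(e),W[v,u])
E
```

```text
{'clock': 0.0, 'qpos': array([-1.3773,  0.3812,  1.2983, -0.    ,  1.4636, -0.2153]), 'dq': array([-0.0004, -0.0008,  0.0001,  0.0005,  0.0008, -0.0008]), 'tau': array([ -0.0018, -44.8463, -23.128 ,  -0.0002,   0.0048,  -0.    ]), 'position': array([ 0.2185, -0.5043,  0.206 ]), 'eef_rot': array([-3.0747, -0.6373, -0.    ]), 'wrist_force': array([-0.2398,  0.0692,  0.5224]), 'wrist_torque': array([ 0.0337, -0.0369, -0.0049]), 'grip_force': 0.0, 'finger_gap': 1.0024626400041499}
top [[ 0.0044 -0.9977  0.067   0.4304]
 [-0.9996 -0.0062 -0.0269 -0.0041]
 [ 0.0273 -0.0668 -0.9974  1.2257]]
coater 0.62 [161.  88. 322. 214.] [0.6161 0.008  0.0924]
panel 0.86 [190. 226. 245. 275.] [0.3501 0.0741 0.008 ]
panel 0.79 [218. 146. 274. 182.] [ 0.5838 -0.0054  0.0955]
panel 0.77 [ 89. 228. 142. 287.] [0.3301 0.3561 0.0088]
vacuum 0.84 [371. 243. 417. 309.] [ 0.2868 -0.3988  0.0735]
vacuum 0.67 [338. 163. 380. 226.] [ 0.5052 -0.3103  0.0729]
rack 0.58 [ 99. 168. 136. 209.] [0.5202 0.3481 0.0341]
vial 0.57 [102. 174. 113. 181.] [0.5473 0.3666 0.0641]
vial 0.52 [175. 188. 190. 195.] [0.5058 0.155  0.1
[... 338 characters left out ...]
0.1641 0.1394]
panel 0.85 [197. 174. 257. 200.] [0.5778 0.0043 0.09  ]
panel 0.78 [183. 317. 257. 354.] [0.3251 0.3727 0.0074]
panel 0.59 [165. 162. 198. 182.] [0.7181 0.0245 0.1035]
vacuum 0.88 [277. 150. 330. 188.] [ 0.4919 -0.2768  0.0502]
vacuum 0.73 [366. 160. 415. 198.] [ 0.2457 -0.3592  0.0582]
vacuum 0.32 [210. 202. 219. 222.] [0.4952 0.1638 0.1256]
vac_on 0.49 [314. 154. 324. 158.] [ 0.4689 -0.3338  0.0784]
rack 0.72 [123. 263. 191. 317.] [0.501  0.3637 0.0318]
vial 0.75 [167. 272. 177. 286.] [0.4765 0.3408 0.0584]
vial 0.62 [211. 202. 218. 222.] [0.4961 0.1626 0.1274]
vial 0.46 [130. 272. 144. 284.] [0.5418 0.3765 0.0542]
applicator 0.85 [163. 160. 197. 184.] [0.7161 0.0351 0.1056]
```

View pics/top1.png

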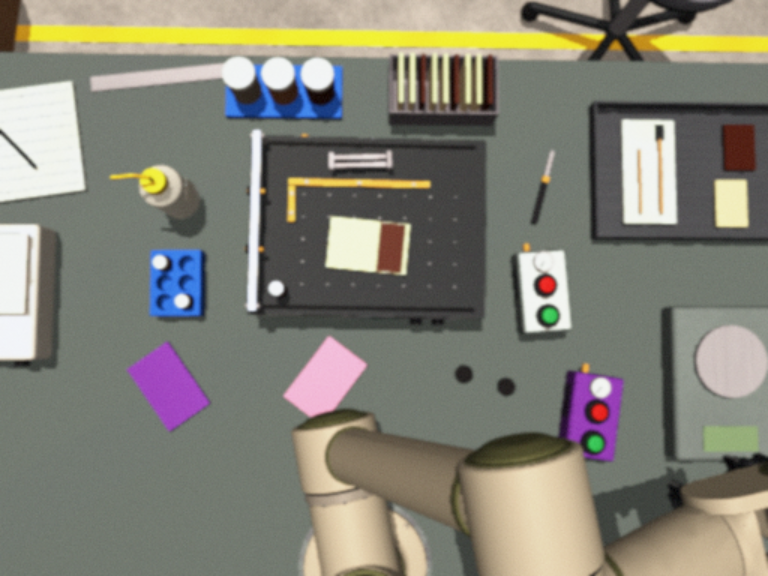

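View pics/side1.png

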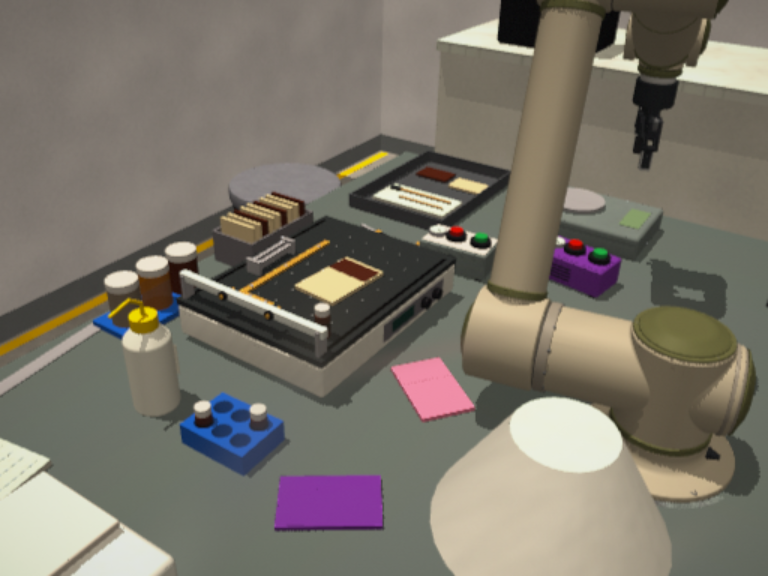

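The top view shows the panel at about (368,246) with the brown band toward -y. The brass corner is at (293,186), the vacuum's green button at (548,315), the purple look-alike at (593,415) and the bed vial at (276,289). Next I'll measure these precisely.

```bash
cat > m.py <<'E'
from h import *
np.set_printoptions(precision=4,suppress=True)
def rayz(c,uv,z):
    uv=np.atleast_2d(np.asarray(uv,float)); d=np.c_[(uv[:,0]-c['cx'])/c['fx'],(uv[:,1]-c['cy'])/c['fy'],np.ones(len(uv))]@c['T'][:3,:3].T
    o=c['T'][:3,3]; return o+d*((z-o[2])/d[:,2])[:,None]
def rect(c,mask,z):
    n,l,s,_=cv2.connectedComponentsWithStats(mask.astype(np.uint8)); i=1+np.argmax(s[1:,4])
    v,u=np.where(l==i); p=rayz(c,np.c_[u,v],z)[:,:2]
    (cx,cy),(w,h),a=cv2.minAreaRect((p*1e3).astype(np.float32)); 
    if w>h: w,h,a=h,w,a-90   # h long
    a=(a+90)%180-90
    return p.mean(0),np.array([cx,cy])/1e3,(w,h),a,s[i,4]
def panel_mask(c,W):
    hsv=cv2.cvtColor(c['frame'],cv2.COLOR_RGB2HSV).astype(int); H,S,V=np.moveaxis(hsv,-1,0)
    reg=(W[...,0]>.45)&(W[...,0]<.72)&(abs(W[...,1])<.17)&(W[...,2]>.07)&(W[...,2]<.12)
    cream=(V>150)&(S<90)&reg; brown=(H<15)&(S>80)&(V>40)&reg; brass=(H>=15)&(H<32)&(S>110)&(V>110)&reg
    m=cv2.morphologyEx((cream|brown).astype(np.uint8),cv2.MORPH_CLOSE,np.ones((3,3)))
    return m,brass
E
python3 - <<'E'
from m import *
c=cap('top'); W=cloud(c); m,b=panel_mask(c,W)
print('panel',rect(c,m,.093))
hsv=cv2.cvtColor(c['frame'],cv2.COLOR_RGB2HSV).astype(int); H,S,V=np.moveaxis(hsv,-1,0)
print('brass',rect(c,b,.091)); v,u=np.where(b); p=rayz(c,np.c_[u,v],.091)[:,:2]
np.save('/tmp/brass.npy',p)
# long rail columns: per-y x-median
for y in np.arange(-.12,.16,.02):
    q=p[(abs(p[:,1]-y)<.01)]; 
    if len(q): print(round(y,2),len(q),q[:,0].min(),np.median(q[:,0]),q[:,0].max(), q[:,1].max())
q=p[p[:,0]<np.median(p[:,0])-.02]; 
for x in np.arange(.55,.68,.015):
    k=q[abs(q[:,0]-x)<.0075]
    if len(k): print('end',round(x,3),len(k),k[:,1].min(),k[:,1].mean(),k[:,1].max())
# vacuum buttons
for nm,lo,hi in(('green',45,85),('red',0,8)):
    g=(H>=lo)&(H<=hi)&(S>100)&(V>60)&(W[...,0]>.4)&(W[...,0]<.6)&(W[...,1]<-.24)&(W[...,1]>-.4)
    v,u=np.where(g); print(nm,len(u),W[v,u].mean(0),np.nanmedian(W[v,u],0),rayz(c,[[u.mean(),v.mean()]],.074))
bed=(W[...,2]>.07)&(W[...,2]<.09)&(V<70)&(W[...,0]>.4)&(W[...,0]<.8)&(abs(W[...,1])<.26)
print('bed z',np.median(W[bed],0),rect(c,bed,.085))
d=m*100+b*255; cv2.imwrite('pics/mask.png',np.hstack([cv2.resize(d[80:220,150:330].astype(np.uint8),None,fx=2,fy=2,interpolation=0)]))
cr=c['frame'][80:220,150:330,::-1]; cv2.imwrite('pics/crop1.png',np.hstack([cv2.resize(cr,None,fx=2.2,fy=2.2,interpolation=cv2.INTER_CUBIC),cv2.cvtColor(cv2.resize(d[80:220,150:330].astype(np.uint8),None,fx=2.2,fy=2.2,interpolation=0),cv2.COLOR_GRAY2BGR)]))
E
```

```text
panel (array([ 0.5835, -0.0021]), array([ 0.5836, -0.0025]), (92.83477020263672, 143.33175659179688), -5.336830139160156, np.int32(1862))
brass (array([0.6871, 0.0369]), array([0.6647, 0.0145]), (80.40338134765625, 252.6449737548828), 0.6310034394264221, np.int32(685))
-0.12 4 0.6900720313833755 0.6941285963035746 0.6981868625252314 -0.11148031190963838
-0.1 48 0.6871430126400091 0.6939992770505091 0.7008643825789057 -0.09008106982417101
-0.08 35 0.6869456489689396 0.6924332782181557 0.7006315121714459 -0.07137377195009989
-0.06 48 0.6867203073486681 0.6935697151268753 0.7004279467114096 -0.0500145744598118
-0.04 45 0.6865233229168086 0.6946482673790584 0.7027819098872166 -0.03133094960574724
-0.02 52 0.6864108396912922 0.6945479667534132 0.7026943240901009 -0.010009467384371945
0.0 42 0.6887970650257247 0.6956248605188657 0.7024609266250328 0.00862890104714505
0.02 38 0.6885711729688837 0.694061429404542 0.7022569000865482 0.02990943398860694
0.04 42 0.688373707033183 0.6951947017098595 0.7020239508476498 0.04851202341258159
0.06 48 0.6881482480612566 0.6949798935768119 0.7018203159
[... 292 characters left out ...]
1930930210151 0.6632809944004486 0.7036418464445546 0.14100108948914536
end 0.625 21 0.12445035771502692 0.13319076648747832 0.14025929561852174
end 0.64 29 0.12452333667520739 0.13175962859424448 0.1404930716055406
end 0.655 34 0.1247059832679673 0.1329283088111974 0.14068821924097807
end 0.67 26 0.12488891495417347 0.13255663920428631 0.14080545402301098
green 107 [ 0.4623 -0.3262  0.0813] [ 0.462  -0.3257  0.0826] [[ 0.4625 -0.3283  0.074 ]]
red 111 [ 0.517  -0.3227  0.081 ] [ 0.5179 -0.3224  0.0821] [[ 0.5175 -0.3247  0.074 ]]
bed z [ 0.6181 -0.1067  0.0849] (array([ 0.6113, -0.0752]), array([ 0.6164, -0.0067]), (316.19342041015625, 403.9515380859375), -0.327484130859375, np.int32(5139))
```

View pics/crop1.png

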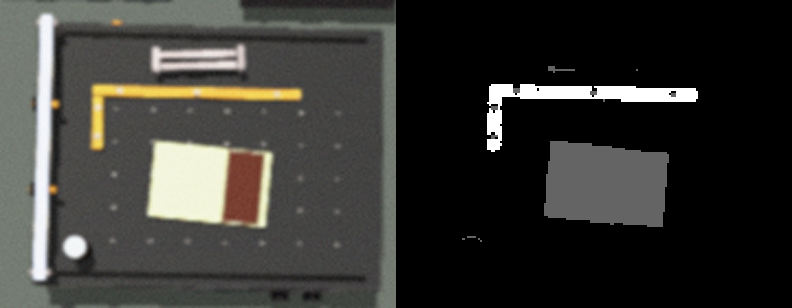

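The mask fits the panel cleanly. The panel centre is at (0.5836,-0.0022), yaw -5.3°; the coater yaw is about -0.5°. The corner is at about (0.6895,0.1267), so home is about (0.644,0.057). I'll push with two spread fingertips.

```bash
cat > g.py <<'E'
import sys; from h import *; from scipy.spatial.transform import Rotation as R
# usage: g.py x y z yaw_deg(tool x axis) -> shift/turn from measured pose
o=r.get_obs(); A=R.from_rotvec(o['eef_rot'])
x,y,z,psi=map(float,sys.argv[1:5]); p=np.radians(psi)
B=R.from_matrix(np.array([[np.cos(p),np.sin(p),0],[np.sin(p),-np.cos(p),0],[0,0,-1]]).T if 0 else np.column_stack([[np.cos(p),np.sin(p),0],[np.sin(p),-np.cos(p),0],[0,0,-1]]))
print('d',np.round(A.inv().apply(np.array([x,y,z])-o['position'])/.75,4),'w',np.round((A.inv()*B).as_rotvec()/np.pi,4))
print(o['position'].round(4),o['wrist_force'].round(2),o['clock'],o['finger_gap'])
E
python3 - <<'E'
import numpy as np
p=np.load('/tmp/brass.npy'); a=p[(p[:,0]>.68)&(p[:,1]<.11)]; f=np.polyfit(a[:,1],a[:,0],1); print(f, np.degrees(np.arctan(f[0])), 'corner x',np.polyval(f,.127)-.006)
b=p[p[:,0]<.675]; f=np.polyfit(b[:,0],b[:,1],1); print(f,np.polyval(f,.65)-.006)
E
python3 g.py 0.505 -0.002 0.14 -0.5
```

```text
[0.00895116 0.69469694] 0.512850004343876 corner x 0.6898337384975408
[-0.00488107  0.13575918] 0.12658648925366797
d [ 0.6168 -0.4632  0.0889] w [-0.     -0.      0.1329]
[ 0.2186 -0.5046  0.2066] [ 0.55  0.51 -0.85] 0.85 1.0005927264234162
```

```bash
python3 -m jog '[{"dx":0.617,"dy":-0.463,"dz":0,"wz":0.133,"grip":70},{"dx":0.617,"dy":-0.463,"dz":0,"wz":0.133,"grip":70},{"dx":0.617,"dy":-0.463,"dz":0,"wz":0.133,"grip":70},{"dx":0.617,"dy":-0.463,"dz":0,"wz":0.133,"grip":70},{"dx":0.617,"dy":-0.463,"dz":0,"wz":0.133,"grip":70},{"dx":0.617,"dy":-0.463,"dz":0,"wz":0.133,"grip":70},{"dx":0.617,"dy":-0.463,"dz":0,"wz":0.133,"grip":70},{"dx":0.617,"dy":-0.463,"dz":0,"wz":0.133,"grip":70},{"dx":0.617,"dy":-0.463,"dz":0,"wz":0.133,"grip":70},{"dx":0.617,"dy":-0.463,"dz":0,"wz":0.133,"grip":70},{"dx":0.617,"dy":-0.463,"dz":0,"wz":0.133,"grip":70},{"dx":0.617,"dy":-0.463,"dz":0.089,"wz":0.133,"grip":70},{"dx":0.617,"dy":-0.463,"dz":0.089,"wz":0.133,"grip":70},{"dx":0.617,"dy":-0.463,"dz":0.089,"wz":0.133,"grip":70},{"dx":0.617,"dy":-0.463,"dz":0.089,"wz":0.133,"grip":70}]'; python3 g.py 0.505 -0.002 0.09 -0.5
```

```text
d [ 0.6168 -0.4632  0.1555] w [-0.     -0.      0.1329]
[ 0.2186 -0.5046  0.2066] [ 0.55  0.51 -0.85] 0.85 1.0005927264234162$[0]: bad value
```

```bash
python3 -m jog '[{"dx":0.617,"dy":-0.463,"dz":0.0,"wx":0.0,"wy":0.0,"wz":0.133,"grip":70.0}]'; python3 g.py 0.505 -0.002 0.09 -0.5
```

```text
clock: 0.98
position: [0.2488, -0.4519, 0.2059]
eef_rot: [3.123, 0.335, -0.0]
wrist_force: [1.7, 1.3, 0.2]
finger_gap: 0.826
grip_force: 0.0
d [ 0.4612 -0.5137  0.1543] w [0.0001 0.     0.0709]
[ 0.2488 -0.4519  0.2059] [1.66 1.25 0.24] 0.975 0.8256957394021154
```

```bash
python3 -m jog '[{"dx":0.461,"dy":-0.514,"dz":0.0,"wx":0.0,"wy":0.0,"wz":0.071,"grip":70.0},{"dx":0.461,"dy":-0.514,"dz":0.0,"wx":0.0,"wy":0.0,"wz":0.071,"grip":70.0},{"dx":0.461,"dy":-0.514,"dz":0.0,"wx":0.0,"wy":0.0,"wz":0.071,"grip":70.0},{"dx":0.461,"dy":-0.514,"dz":0.0,"wx":0.0,"wy":0.0,"wz":0.071,"grip":70.0},{"dx":0.461,"dy":-0.514,"dz":0.0,"wx":0.0,"wy":0.0,"wz":0.071,"grip":70.0},{"dx":0.461,"dy":-0.514,"dz":0.0,"wx":0.0,"wy":0.0,"wz":0.071,"grip":70.0},{"dx":0.461,"dy":-0.514,"dz":0.0,"wx":0.0,"wy":0.0,"wz":0.071,"grip":70.0},{"dx":0.461,"dy":-0.514,"dz":0.0,"wx":0.0,"wy":0.0,"wz":0.071,"grip":70.0},{"dx":0.461,"dy":-0.514,"dz":0.0,"wx":0.0,"wy":0.0,"wz":0.071,"grip":70.0},{"dx":0.461,"dy":-0.514,"dz":0.088,"wx":0.0,"wy":0.0,"wz":0.071,"grip":70.0},{"dx":0.461,"dy":-0.514,"dz":0.088,"wx":0.0,"wy":0.0,"wz":0.071,"grip":70.0},{"dx":0.461,"dy":-0.514,"dz":0.088,"wx":0.0,"wy":0.0,"wz":0.071,"grip":70.0},{"dx":0.461,"dy":-0.514,"dz":0.088,"wx":0.0,"wy":0.0,"wz":0.071,"grip":70.0}]'; python3 g.py 0.505 -0.002 0.085 -0.5
python3 - <<'E'
from m import *
c=cap('side'); save(c,'side2.png'); c=cap('top'); m,b=panel_mask(c,cloud(c)); print(rect(c,m,.093))
E
```

```text
clock: 2.6
position: [0.5033, 0.0011, 0.1426]
eef_rot: [3.141, -0.004, 0.005]
wrist_force: [-0.3, 0.5, -0.1]
finger_gap: 0.82
grip_force: 0.0
d [0.002  0.004  0.0768] w [ 0.0002 -0.0011  0.002 ]
[0.5033 0.0011 0.1426] [-0.31  0.47 -0.11] 2.6 0.8203901156662948
(array([ 0.61  , -0.0123]), array([ 0.6053, -0.0049]), (48.6574592590332, 142.75433349609375), -6.384483337402344, np.int32(725))
```

View pics/side2.png

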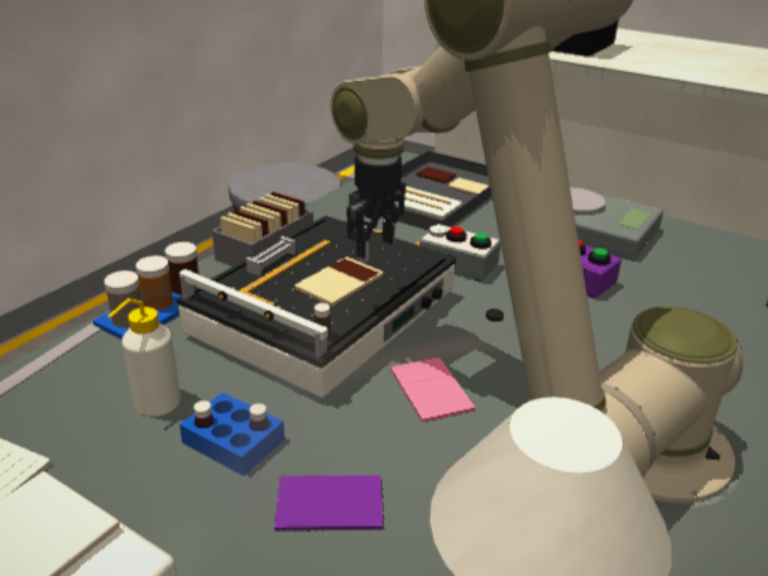

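The side view shows the open fingers hovering over the bed in front of the panel's near side at about (372,240). I'll descend until they touch the bed.

```bash
python3 -m jog '[{"dx":0.002,"dy":0.004,"dz":0.04,"wx":0.0,"wy":0.0,"wz":0.0,"grip":70.0},{"dx":0.002,"dy":0.004,"dz":0.07,"wx":0.0,"wy":0.0,"wz":0.0,"grip":70.0},{"dx":0.002,"dy":0.004,"dz":0.07,"wx":0.0,"wy":0.0,"wz":0.0,"grip":70.0},{"dx":0.002,"dy":0.004,"dz":0.07,"wx":0.0,"wy":0.0,"wz":0.0,"grip":70.0}]'; python3 -m jog '[{"dx":0.0,"dy":0.0,"dz":0.003,"wx":0.0,"wy":0.0,"wz":0.0,"grip":70.0},{"dx":0.0,"dy":0.0,"dz":0.006,"wx":0.0,"wy":0.0,"wz":0.0,"grip":70.0},{"dx":0.0,"dy":0.0,"dz":0.006,"wx":0.0,"wy":0.0,"wz":0.0,"grip":70.0}]';python3 g.py 0.505 -0.002 0.085 -0.5
```

```text
clock: 3.2
position: [0.5044, -0.0016, 0.0893]
eef_rot: [3.141, -0.003, 0.003]
wrist_force: [0.1, -0.3, -0.3]
finger_gap: 0.819
grip_force: 0.0
clock: 3.58
position: [0.5037, -0.0014, 0.0837]
eef_rot: [-3.142, 0.003, 0.0]
wrist_force: [-0.2, 0.6, 0.1]
finger_gap: 0.821
grip_force: 0.0
d [ 0.0017  0.0008 -0.0018] w [-0.      0.      0.0022]
[ 0.5037 -0.0014  0.0837] [-0.21  0.58  0.14] 3.575 0.8206700965758401
```

```bash
for i in 1 2 3; do python3 -m jog '[{"dx":0.0,"dy":0.0,"dz":0.002,"wx":0.0,"wy":0.0,"wz":0.0,"grip":70.0},{"dx":0.0,"dy":0.0,"dz":0.002,"wx":0.0,"wy":0.0,"wz":0.0,"grip":70.0}]' | egrep 'pos|force|clock'; done
```

```text
clock: 3.82
position: [0.5037, -0.0014, 0.082]
wrist_force: [0.7, -0.1, -0.8]
grip_force: 0.0
clock: 4.08
position: [0.5037, -0.0014, 0.0805]
wrist_force: [0.5, 0.4, 0.7]
grip_force: 0.0
clock: 4.32
position: [0.5037, -0.0014, 0.079]
wrist_force: [1.5, 0.5, -0.1]
grip_force: 0.0
```

```bash
for i in 1 2 3; do python3 -m jog '[{"dx":0.0,"dy":0.0,"dz":0.0015,"wx":0.0,"wy":0.0,"wz":0.0,"grip":70.0},{"dx":0.0,"dy":0.0,"dz":0.0015,"wx":0.0,"wy":0.0,"wz":0.0,"grip":70.0}]' | egrep 'pos|wrist|clock'; done
```

```text
clock: 4.58
position: [0.5037, -0.0014, 0.0779]
wrist_force: [0.4, 0.1, 0.4]
clock: 4.82
position: [0.5037, -0.0014, 0.0768]
wrist_force: [0.1, 1.2, -0.4]
clock: 5.08
position: [0.5037, -0.0014, 0.0757]
wrist_force: [0.7, 0.8, -0.4]
```

```bash
for i in 1 2; do python3 -m jog '[{"dx":0.0,"dy":0.0,"dz":0.0013,"wx":0.0,"wy":0.0,"wz":0.0,"grip":70.0},{"dx":0.0,"dy":0.0,"dz":0.0013,"wx":0.0,"wy":0.0,"wz":0.0,"grip":70.0}]' | egrep 'pos|wrist|clock'; done
```

```text
clock: 5.32
position: [0.5037, -0.0014, 0.0747]
wrist_force: [-0.2, 0.7, -1.1]
clock: 5.58
position: [0.5037, -0.0014, 0.0737]
wrist_force: [0.2, 0.1, -0.6]
```

```bash
python3 -m jog '[{"dx":0.013,"dy":0.0,"dz":-0.0013,"wx":0.0,"wy":0.0,"wz":0.002,"grip":70.0},{"dx":0.024,"dy":0.0,"dz":-0.0013,"wx":0.0,"wy":0.0,"wz":0.002,"grip":70.0},{"dx":0.034,"dy":0.0,"dz":-0.0013,"wx":0.0,"wy":0.0,"wz":0.002,"grip":70.0},{"dx":0.044,"dy":0.0,"dz":-0.0013,"wx":0.0,"wy":0.0,"wz":0.002,"grip":70.0},{"dx":0.054,"dy":0.0,"dz":-0.0013,"wx":0.0,"wy":0.0,"wz":0.002,"grip":70.0},{"dx":0.064,"dy":0.0,"dz":-0.0013,"wx":0.0,"wy":0.0,"wz":0.002,"grip":70.0},{"dx":0.072,"dy":0.0,"dz":-0.0013,"wx":0.0,"wy":0.0,"wz":0.002,"grip":70.0},{"dx":0.080,"dy":0.0,"dz":-0.0013,"wx":0.0,"wy":0.0,"wz":0.002,"grip":70.0},{"dx":0.088,"dy":0.0,"dz":-0.0013,"wx":0.0,"wy":0.0,"wz":0.002,"grip":70.0},{"dx":0.095,"dy":0.0,"dz":-0.0013,"wx":0.0,"wy":0.0,"wz":0.002,"grip":70.0}]'
python3 - <<'E'
from m import *
c=cap('side'); cv2.imwrite('pics/side3.png',cv2.resize(c['frame'][120:280,110:340,::-1],None,fx=3,fy=3))
E
```

```text
clock: 6.82
position: [0.5754, -0.0015, 0.0748]
eef_rot: [-3.142, 0.013, -0.0]
wrist_force: [-0.0, 0.6, -0.7]
finger_gap: 0.821
grip_force: 0.0
```

View pics/side3.png

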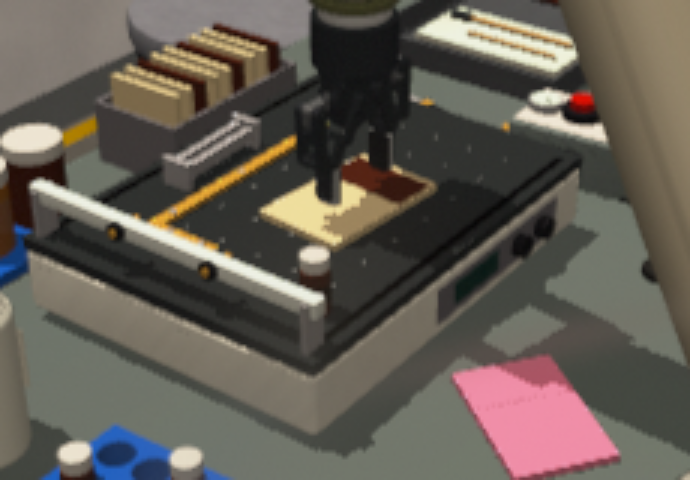

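The fingers seem to have passed over the panel rather than pushed it. I'll check with numbers: the panel position and the fingertip heights.

```bash
python3 - <<'E'
from m import *
c=cap('side'); W=cloud(c)
# finger crop pixels: crop (328,195)->full ; (380,165)
for cx,cy in((328,200),(328,195),(328,185),(322,150),(380,165),(380,155),(380,135),(380,150),(290,210),(350,180),(400,190)):
    u,v=round(110+cx/3),round(120+cy/3); print((cx,cy),c['frame'][v,u],W[v,u])
m,b=panel_mask(c,W); v,u=np.where(m); p=rayz(c,np.c_[u,v],.093); print(p.min(0),p.max(0),p.mean(0),len(p))
c=cap('top'); m,b=panel_mask(c,cloud(c)); print(rect(c,m,.093))
print(r.get_obs())
E
```

```text
(328, 200) [84 79 66] [0.5698 0.0457 0.1123]
(328, 195) [25 24 22] [0.5669 0.0494 0.121 ]
(328, 185) [24 24 24] [0.5676 0.0483 0.1292]
(322, 150) [22 22 22] [0.5632 0.0614 0.1715]
(380, 165) [24 22 20] [ 0.5687 -0.0339  0.1128]
(380, 155) [23 21 20] [ 0.5735 -0.0407  0.1176]
(380, 135) [21 21 20] [ 0.5695 -0.0349  0.1428]
(380, 150) [24 21 21] [ 0.5702 -0.036   0.1269]
(290, 210) [239 222 157] [0.6073 0.0492 0.092 ]
(350, 180) [82 35 20] [ 0.5955 -0.0244  0.0927]
(400, 190) [53 24 16] [ 0.551  -0.0375  0.092 ]
[ 0.4847 -0.0645  0.093 ] [0.7451 0.159  0.093 ] [0.5865 0.0191 0.093 ] 578
(array([0.5506, 0.0085]), array([0.5525, 0.0125]), (27.87907600402832, 107.83050537109375), -9.083595275878906, np.int32(209))
{'clock': 6.975, 'qpos': array([-0.2084,  0.5485,  1.4224, -0.    ,  1.1708,  1.3704]), 'dq': array([-0.0012, -0.007 ,  0.0131,  0.001 , -0.002 , -0.0001]), 'tau': array([ -0.0196, -49.6565, -19.6741,   0.0034,  -0.0046,   0.0071]), 'position': array([ 0.5751, -0.0015,  0.0747]), 'eef_rot': array([ 3.1416, -0.0125, -0.0001]), 'wrist_force': array([ 0.7154, -0.0037,  0.784 ]), 'wrist_torque': array([-0.0144,  0.0246, -0.0519]), 'grip_force': 0.0, 'finger_gap': 0.8179461969582245}
```

```bash
python3 - <<'E'
from m import *
d=np.load('/tmp/side.npz'); W=d['W']; f=d['f']
s=(np.abs(W[...,0]-.2185)<.1)&(np.abs(W[...,1]+.5043)<.1)&(W[...,2]>.15)&(W[...,2]<.33)
v,u=np.where(s); 
for a in range(v.max()-14,v.max()+1,1):
    k=v==a; print(a,k.sum(),W[a,u[k]].mean(0) if k.any() else '')
c=cap('side');W=cloud(c)
s=(np.abs(W[...,0]-.575)<.03)&(np.abs(W[...,1])<.07)&(W[...,2]>.1)&(W[...,2]<.3)
v,u=np.where(s)
for nm,k in(('L',u<228),('R',u>=230)):
  for a in sorted(set(v[k]))[-6:]:
    kk=k&(v==a); print(nm,a,u[kk].min(),u[kk].max(),W[a,u[kk]].mean(0))
E
```

```text
99 17 [ 0.2055 -0.4685  0.2824]
100 17 [ 0.206  -0.4734  0.2779]
101 16 [ 0.2069 -0.4741  0.2745]
102 14 [ 0.2115 -0.4854  0.2671]
103 9 [ 0.1964 -0.4523  0.2773]
104 8 [ 0.1977 -0.4547  0.2734]
105 8 [ 0.1974 -0.4559  0.2701]
106 9 [ 0.198  -0.4549  0.2673]
107 9 [ 0.1972 -0.4539  0.2648]
108 9 [ 0.1968 -0.4547  0.2616]
109 8 [ 0.1974 -0.4543  0.2586]
110 7 [ 0.1972 -0.4533  0.2559]
111 9 [ 0.1974 -0.4531  0.2529]
112 7 [ 0.1968 -0.4565  0.249 ]
113 7 [ 0.197  -0.4567  0.2458]
L 183 215 223 [0.5694 0.0459 0.1246]
L 184 215 223 [0.5696 0.0458 0.1215]
L 185 216 223 [0.5689 0.0447 0.1182]
L 186 216 223 [0.5686 0.045  0.1154]
L 187 217 223 [0.57   0.0412 0.1101]
L 188 219 222 [0.5686 0.041  0.1075]
R 172 233 240 [ 0.5717 -0.0358  0.1203]
R 173 233 240 [ 0.5717 -0.0358  0.1172]
R 174 233 240 [ 0.572  -0.0362  0.1138]
R 175 233 240 [ 0.5721 -0.0364  0.1106]
R 176 234 240 [ 0.5707 -0.0369  0.1077]
R 177 237 239 [ 0.5663 -0.0353  0.1067]
```

The fingertips are really about 31 mm above the reported TCP, measured at about 0.107. I'll back off and touch down properly.

```bash
python3 -m jog '[{"dx":-0.05,"dy":0.0,"dz":-0.002,"wx":0.0,"wy":0.0,"wz":0.0,"grip":70.0},{"dx":-0.098,"dy":0.0,"dz":-0.002,"wx":0.0,"wy":0.0,"wz":0.0,"grip":70.0},{"dx":-0.098,"dy":0.0,"dz":-0.002,"wx":0.0,"wy":0.0,"wz":0.0,"grip":70.0},{"dx":-0.098,"dy":0.0,"dz":0.010,"wx":0.0,"wy":0.0,"wz":0.0,"grip":70.0},{"dx":-0.098,"dy":0.0,"dz":0.014,"wx":0.0,"wy":0.0,"wz":0.0,"grip":70.0},{"dx":-0.098,"dy":0.0,"dz":0.014,"wx":0.0,"wy":0.0,"wz":0.0,"grip":70.0}]'
cat > tip.py <<'E'
from m import *
c=cap('side');W=cloud(c);o=r.get_obs();P=o['position']
dark=c['frame'].max(2)<45
s=(np.abs(W[...,0]-P[0])<.03)&(np.abs(W[...,1]-P[1])<.07)&(W[...,2]>.089)&(W[...,2]<.2)&dark
v,u=np.where(s); mid=np.median(u)
for k in(u<mid,u>=mid):
  a=sorted(set(v[k]))[-3:]; print([ (x,u[k&(v==x)].min(),u[k&(v==x)].max(),W[x,u[k&(v==x)]].mean(0)) for x in a])
m,b=panel_mask(c,W)
n,l,st,_=cv2.connectedComponentsWithStats(m); print('panel comps',st[1:][st[1:,4]>60][:,4]); print(rect(c,m,.093),o['clock'])
E
python3 tip.py
```

```text
clock: 7.78
position: [0.5018, -0.0009, 0.0637]
eef_rot: [-3.141, 0.012, 0.001]
wrist_force: [0.3, 0.2, -0.2]
finger_gap: 0.819
grip_force: 0.0
[(np.int64(196), np.int64(238), np.int64(243), array([0.5001, 0.0479, 0.1106])), (np.int64(197), np.int64(238), np.int64(243), array([0.5005, 0.0473, 0.1072])), (np.int64(198), np.int64(241), np.int64(243), array([0.4955, 0.0477, 0.1062]))]
[(np.int64(186), np.int64(255), np.int64(261), array([ 0.5009, -0.0352,  0.1006])), (np.int64(187), np.int64(256), np.int64(261), array([ 0.4983, -0.0336,  0.0991])), (np.int64(188), np.int64(258), np.int64(261), array([ 0.4959, -0.035 ,  0.0961]))]
panel comps [593]
(array([0.5863, 0.0211]), array([0.5819, 0.0137]), (91.55132293701172, 147.34056091308594), -6.443061828613281, np.int32(593)) 7.825
```

```bash
python3 -m jog '[{"dx":0.0,"dy":0.0,"dz":0.005,"wx":0.0,"wy":0.0,"wz":0.0,"grip":70.0},{"dx":0.0,"dy":0.0,"dz":0.005,"wx":0.0,"wy":0.0,"wz":0.0,"grip":70.0}]' | egrep 'pos|wrist|clock'; for i in 1 2 3; do python3 -m jog '[{"dx":0.0,"dy":0.0,"dz":0.0017,"wx":0.0,"wy":0.0,"wz":0.0,"grip":70.0},{"dx":0.0,"dy":0.0,"dz":0.0017,"wx":0.0,"wy":0.0,"wz":0.0,"grip":70.0}]' | egrep 'pos|wrist|clock'; done; python3 - <<'E'
from m import *
d=np.load('/tmp/side.npz'); c=cap('side'); c2=dict(c); c2['frame']=d['f']; m,b=panel_mask(c2,d['W']); print(rect(c2,m,.093))
m,b=panel_mask(c,cloud(c)); print(rect(c,m,.093))
E
```

```text
clock: 8.07
position: [0.5015, -0.0009, 0.0603]
wrist_force: [-1.0, -0.0, -0.3]
clock: 8.32
position: [0.5015, -0.0009, 0.0592]
wrist_force: [0.0, -0.2, 0.2]
clock: 8.57
position: [0.5015, -0.0009, 0.0579]
wrist_force: [-0.3, -0.5, 0.1]
clock: 8.82
position: [0.5015, -0.0009, 0.0566]
wrist_force: [-0.4, -0.1, 0.1]
(array([0.5805, 0.0066]), array([0.5817, 0.0088]), (91.13816833496094, 158.7888946533203), -4.8663482666015625, np.int32(793))
(array([0.5874, 0.0212]), array([0.582 , 0.0136]), (90.8589096069336, 148.12879943847656), -5.844032287597656, np.int32(571))
```

```bash
for i in 1 2 3 4; do python3 -m jog '[{"dx":0.0,"dy":0.0,"dz":0.0017,"wx":0.0,"wy":0.0,"wz":0.0,"grip":70.0},{"dx":0.0,"dy":0.0,"dz":0.0017,"wx":0.0,"wy":0.0,"wz":0.0,"grip":70.0}]' | egrep 'pos|wrist|clock'; done; python3 tip.py
```

```text
clock: 9.12
position: [0.5015, -0.0009, 0.0553]
wrist_force: [0.0, -0.1, 1.6]
clock: 9.38
position: [0.5015, -0.0009, 0.0541]
wrist_force: [0.2, -0.2, 0.3]
clock: 9.62
position: [0.5015, -0.0009, 0.0528]
wrist_force: [0.2, 0.2, 0.3]
clock: 9.88
position: [0.5016, -0.0009, 0.0526]
wrist_force: [-2.9, 0.5, 10.4]
[(np.int64(200), np.int64(238), np.int64(243), array([0.5002, 0.0476, 0.0985])), (np.int64(201), np.int64(239), np.int64(243), array([0.498 , 0.0485, 0.0967])), (np.int64(202), np.int64(242), np.int64(243), array([0.4951, 0.0458, 0.0934]))]
[(np.int64(188), np.int64(255), np.int64(261), array([ 0.4993, -0.033 ,  0.0959])), (np.int64(189), np.int64(256), np.int64(261), array([ 0.4985, -0.0343,  0.0925])), (np.int64(190), np.int64(259), np.int64(261), array([ 0.4932, -0.0335,  0.0916]))]
panel comps [567]
(array([0.5877, 0.0218]), array([0.5819, 0.0137]), (91.55132293701172, 147.34056091308594), -6.443061828613281, np.int32(567)) 9.925
```

Contact with the bed is at z=0.0527, so I'll lift 2.3 mm and push.

```bash
python3 -m jog '[{"dx":0.0,"dy":0.0,"dz":-0.0045,"wx":0.0,"wy":0.0,"wz":0.0,"grip":70.0},{"dx":0.013,"dy":0.0,"dz":-0.0045,"wx":0.0,"wy":0.0,"wz":0.0,"grip":70.0},{"dx":0.024,"dy":0.0,"dz":-0.0045,"wx":0.0,"wy":0.0,"wz":0.0,"grip":70.0},{"dx":0.034,"dy":0.0,"dz":-0.0045,"wx":0.0,"wy":0.0,"wz":0.0,"grip":70.0},{"dx":0.044,"dy":0.0,"dz":-0.0045,"wx":0.0,"wy":0.0,"wz":0.0,"grip":70.0},{"dx":0.054,"dy":0.0,"dz":-0.0045,"wx":0.0,"wy":0.0,"wz":0.0,"grip":70.0},{"dx":0.064,"dy":0.0,"dz":-0.0045,"wx":0.0,"wy":0.0,"wz":0.0,"grip":70.0}]'; python3 tip.py
```

```text
clock: 10.8
position: [0.55, -0.0012, 0.0548]
eef_rot: [-3.141, 0.013, 0.0]
wrist_force: [-1.5, 0.6, -0.9]
finger_gap: 0.821
grip_force: 0.5
[(np.int64(193), np.int64(224), np.int64(228), array([0.5461, 0.0473, 0.1031])), (np.int64(194), np.int64(224), np.int64(228), array([0.5466, 0.0467, 0.0997])), (np.int64(195), np.int64(225), np.int64(228), array([0.5448, 0.047 , 0.0974]))]
[(np.int64(183), np.int64(241), np.int64(246), array([ 0.5482, -0.0357,  0.0937])), (np.int64(184), np.int64(242), np.int64(246), array([ 0.5457, -0.0346,  0.0919])), (np.int64(185), np.int64(244), np.int64(245), array([ 0.5439, -0.0344,  0.0895]))]
panel comps [430  70]
(array([0.6098, 0.0374]), array([0.6187, 0.0417]), (82.51417541503906, 158.86898803710938), 46.27589416503906, np.int32(430)) 10.85
```

```bash
python3 -m jog '[{"dx":0.009,"dy":0.0,"dz":0.0,"wx":0.0,"wy":0.0,"wz":0.0,"grip":70.0},{"dx":0.018,"dy":0.0,"dz":0.0,"wx":0.0,"wy":0.0,"wz":0.0,"grip":70.0},{"dx":0.027,"dy":0.0,"dz":0.0,"wx":0.0,"wy":0.0,"wz":0.0,"grip":70.0},{"dx":0.036,"dy":0.0,"dz":0.0,"wx":0.0,"wy":0.0,"wz":0.0,"grip":70.0},{"dx":0.04,"dy":0.0,"dz":0.0,"wx":0.0,"wy":0.0,"wz":0.0,"grip":70.0}]'|egrep 'pos|force|clock'; for i in 1 2 3; do python3 -m jog '[{"dx":0.003,"dy":0.0,"dz":0.0,"wx":0.0,"wy":0.0,"wz":0.0,"grip":70.0},{"dx":0.003,"dy":0.0,"dz":0.0,"wx":0.0,"wy":0.0,"wz":0.0,"grip":70.0}]' | egrep 'pos|wrist|clock'; done
```

```text
clock: 11.48
position: [0.5799, -0.0016, 0.0549]
wrist_force: [-2.2, 0.3, 0.9]
grip_force: 1.0
clock: 11.72
position: [0.5821, -0.0016, 0.0551]
wrist_force: [-0.0, -0.2, -0.3]
clock: 11.98
position: [0.5842, -0.0016, 0.0551]
wrist_force: [-0.4, -0.9, 0.4]
clock: 12.22
position: [0.5865, -0.0016, 0.055]
wrist_force: [-0.9, 0.7, 1.6]
```

```bash
for i in 1 2 3; do python3 -m jog '[{"dx":0.002,"dy":0.0,"dz":0.0,"wx":0.0,"wy":0.0,"wz":0.0,"grip":70.0},{"dx":0.002,"dy":0.0,"dz":0.0,"wx":0.0,"wy":0.0,"wz":0.0,"grip":70.0}]' | egrep 'pos|wrist|clock'; done;  python3 - <<'E'
from m import *
c=cap('side'); cv2.imwrite('pics/side4.png',cv2.resize(c['frame'][120:280,110:340,::-1],None,fx=3,fy=3))
c=cap('top'); cv2.imwrite('pics/top4.png',cv2.resize(c['frame'][80:230,140:350,::-1],None,fx=3,fy=3))
E
```

```text
clock: 12.48
position: [0.5874, -0.0015, 0.055]
wrist_force: [-4.8, 0.7, 1.3]
clock: 12.72
position: [0.5874, -0.0014, 0.0549]
wrist_force: [-11.2, 0.2, 7.0]
clock: 12.98
position: [0.5875, -0.0013, 0.0548]
wrist_force: [-16.9, -0.6, 9.8]
```

View pics/side4.png

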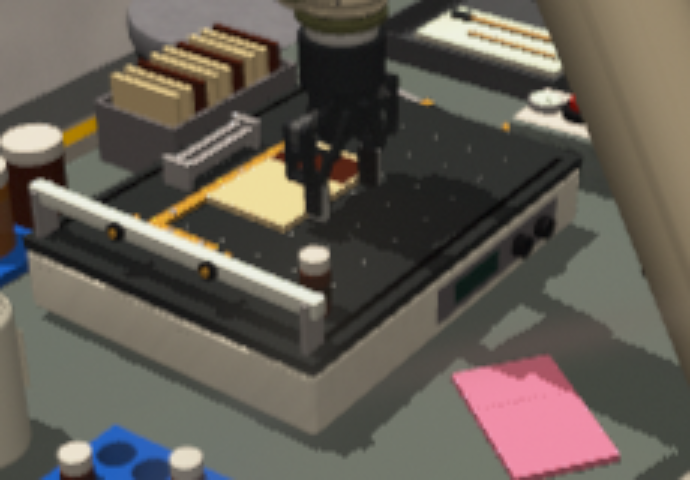

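The side view shows the panel's long side at the rail, with contact at x=0.5874 and the force rising. I'll back off, lift, turn 90° and stage behind the panel's -y end.

```bash
python3 -m jog '[{"dx":-0.02,"dy":0.0,"dz":0.0,"wx":0.0,"wy":0.0,"wz":0.0,"grip":70.0},{"dx":-0.03,"dy":0.0,"dz":-0.02,"wx":0.0,"wy":0.0,"wz":0.0,"grip":70.0},{"dx":-0.03,"dy":0.03,"dz":-0.08,"wx":0.0,"wy":0.0,"wz":-0.05,"grip":40.0},{"dx":0.0,"dy":0.1,"dz":-0.08,"wx":0.0,"wy":0.0,"wz":-0.1,"grip":40.0},{"dx":0.069,"dy":0.152,"dz":-0.08,"wx":0.0,"wy":0.0,"wz":-0.5,"grip":40.0},{"dx":0.069,"dy":0.152,"dz":-0.08,"wx":0.0,"wy":0.0,"wz":-0.5,"grip":40.0},{"dx":0.069,"dy":0.152,"dz":-0.08,"wx":0.0,"wy":0.0,"wz":-0.5,"grip":40.0},{"dx":0.069,"dy":0.152,"dz":-0.08,"wx":0.0,"wy":0.0,"wz":-0.5,"grip":40.0},{"dx":0.069,"dy":0.152,"dz":-0.08,"wx":0.0,"wy":0.0,"wz":-0.5,"grip":40.0},{"dx":0.069,"dy":0.152,"dz":-0.08,"wx":0.0,"wy":0.0,"wz":-0.5,"grip":40.0},{"dx":0.069,"dy":0.152,"dz":-0.08,"wx":0.0,"wy":0.0,"wz":-0.5,"grip":40.0},{"dx":0.069,"dy":0.152,"dz":-0.08,"wx":0.0,"wy":0.0,"wz":-0.5,"grip":40.0},{"dx":0.069,"dy":0.152,"dz":-0.08,"wx":0.0,"wy":0.0,"wz":-0.5,"grip":40.0},{"dx":0.069,"dy":0.152,"dz":-0.08,"wx":0.0,"wy":0.0,"wz":-0.5,"grip":40.0}]'; python3 g.py 0.644 -0.115 0.06 89.5
python3 - <<'E'
from m import *
for n in('side','top'):
    c=cap(n); m,b=panel_mask(c,cloud(c)); print(rect(c,m,.093))
    cv2.imwrite('pics/%s5.png'%n,cv2.resize(c['frame'][80:280,110:340,::-1],None,fx=3,fy=3))
E
```

```text
clock: 14.82
position: [0.6417, -0.1161, 0.1152]
eef_rot: [2.232, 2.211, 0.0]
wrist_force: [-0.3, 0.2, -0.6]
finger_gap: 0.47
grip_force: 0.0
d [0.0015 0.003  0.0736] w [ 0.0001  0.     -0.0002]
[ 0.6417 -0.1161  0.1152] [-0.3   0.25 -0.58] 14.825 0.4699328605227944
(array([0.6401, 0.0094]), array([0.6399, 0.0036]), (87.00767517089844, 141.07760620117188), -0.244781494140625, np.int32(742))
(array([0.6456, 0.0178]), array([0.6482, 0.0107]), (96.41622924804688, 122.01146697998047), 0.48658204078674316, np.int32(1390))
```

View pics/top5.png

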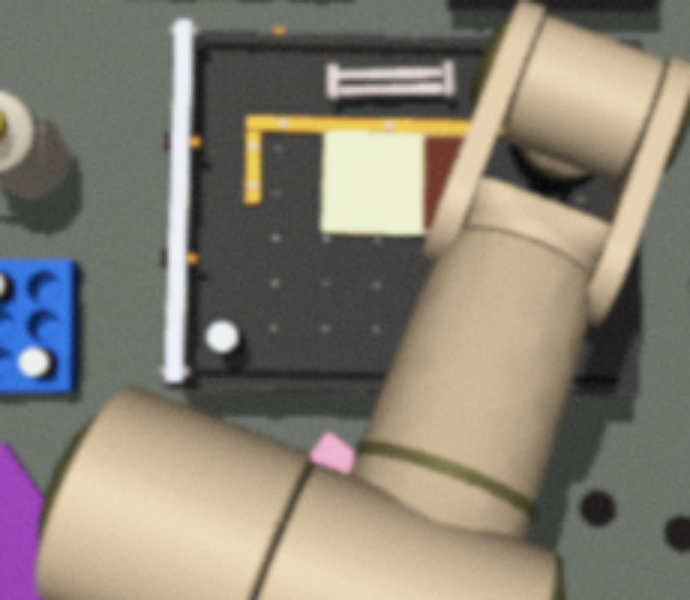

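The top view shows the panel flush along the rail, with its +y end at (322,180) about 54 mm from the end stop face at (262,165). I'll touch down again behind the end.

```bash
python3 -m jog '[{"dx":0.0,"dy":0.003,"dz":0.03,"wx":0.0,"wy":0.0,"wz":0.0,"grip":40.0},{"dx":0.0,"dy":0.003,"dz":0.046,"wx":0.0,"wy":0.0,"wz":0.0,"grip":40.0},{"dx":0.0,"dy":0.003,"dz":0.046,"wx":0.0,"wy":0.0,"wz":0.0,"grip":40.0}]'|egrep 'pos|wrist|clock';python3 -m jog '[{"dx":0.0,"dy":0.0,"dz":0.004,"wx":0.0,"wy":0.0,"wz":0.0,"grip":40.0},{"dx":0.0,"dy":0.0,"dz":0.004,"wx":0.0,"wy":0.0,"wz":0.0,"grip":40.0}]' | egrep 'pos|wrist|clock'; python3 tip.py
```

```text
clock: 15.3
position: [0.6434, -0.1159, 0.0796]
wrist_force: [0.3, -0.8, 0.9]
clock: 15.55
position: [0.644, -0.1161, 0.0778]
wrist_force: [0.4, 0.2, 0.9]
[(np.int64(157), np.int64(225), np.int64(227), array([ 0.6627, -0.1114,  0.1081])), (np.int64(158), np.int64(225), np.int64(227), array([ 0.6633, -0.1122,  0.1043])), (np.int64(159), np.int64(225), np.int64(225), array([ 0.6629, -0.1067,  0.1034]))]
[(np.int64(156), np.int64(228), np.int64(229), array([ 0.6632, -0.1244,  0.1059])), (np.int64(157), np.int64(228), np.int64(228), array([ 0.6635, -0.1224,  0.1033])), (np.int64(159), np.int64(239), np.int64(239), array([ 0.6172, -0.1126,  0.1146]))]
panel comps [738]
(array([0.6402, 0.0091]), array([0.6399, 0.0036]), (87.00767517089844, 141.07760620117188), -0.244781494140625, np.int32(738)) 15.6
```

```bash
python3 -m jog '[{"dx":0.0,"dy":0.0,"dz":0.008,"wx":0.0,"wy":0.0,"wz":0.0,"grip":40.0},{"dx":0.0,"dy":0.0,"dz":0.015,"wx":0.0,"wy":0.0,"wz":0.0,"grip":40.0},{"dx":0.0,"dy":0.0,"dz":0.015,"wx":0.0,"wy":0.0,"wz":0.0,"grip":40.0}]'|egrep 'pos|wrist|clock'; for i in 1 2 3; do python3 -m jog '[{"dx":0.0,"dy":0.0,"dz":0.0017,"wx":0.0,"wy":0.0,"wz":0.0,"grip":40.0},{"dx":0.0,"dy":0.0,"dz":0.0017,"wx":0.0,"wy":0.0,"wz":0.0,"grip":40.0}]' | egrep 'pos|wrist|clock'; done
```

```text
clock: 15.98
position: [0.6436, -0.116, 0.0655]
wrist_force: [0.8, -0.4, 0.8]
clock: 16.23
position: [0.6439, -0.1161, 0.065]
wrist_force: [0.1, 0.0, 0.3]
clock: 16.48
position: [0.6438, -0.116, 0.0636]
wrist_force: [0.0, 0.1, 0.4]
clock: 16.73
position: [0.6438, -0.116, 0.0623]
wrist_force: [-0.3, -0.1, 0.1]
```

```bash
for i in 1 2 3; do python3 -m jog '[{"dx":0.0,"dy":0.0,"dz":0.0017,"wx":0.0,"wy":0.0,"wz":0.0,"grip":40.0},{"dx":0.0,"dy":0.0,"dz":0.0017,"wx":0.0,"wy":0.0,"wz":0.0,"grip":40.0}]' | egrep 'pos|wrist|clock'; done
```

```text
clock: 16.98
position: [0.6438, -0.116, 0.061]
wrist_force: [-1.4, -0.3, -1.0]
clock: 17.23
position: [0.6438, -0.1161, 0.0597]
wrist_force: [-0.4, 0.1, 0.3]
clock: 17.48
position: [0.644, -0.1161, 0.0589]
wrist_force: [-0.5, 0.1, 3.0]
```

```bash
python3 -m jog '[{"dx":0.0,"dy":0.0,"dz":-0.0035,"wx":0.0,"wy":0.0,"wz":0.0,"grip":40.0},{"dx":0.014,"dy":0.0,"dz":-0.0035,"wx":0.0,"wy":0.0,"wz":0.0,"grip":40.0},{"dx":0.028,"dy":0.0,"dz":-0.0035,"wx":0.0,"wy":0.0,"wz":0.0,"grip":40.0},{"dx":0.040,"dy":0.0,"dz":-0.0035,"wx":0.0,"wy":0.0,"wz":0.0,"grip":40.0},{"dx":0.050,"dy":0.0,"dz":-0.0035,"wx":0.0,"wy":0.0,"wz":0.0,"grip":40.0},{"dx":0.060,"dy":0.0,"dz":-0.0035,"wx":0.0,"wy":0.0,"wz":0.0,"grip":40.0},{"dx":0.070,"dy":0.0,"dz":-0.0035,"wx":0.0,"wy":0.0,"wz":0.0,"grip":40.0},{"dx":0.080,"dy":0.0,"dz":-0.0035,"wx":0.0,"wy":0.0,"wz":0.0,"grip":40.0},{"dx":0.09,"dy":0.0,"dz":-0.0035,"wx":0.0,"wy":0.0,"wz":0.0,"grip":40.0},{"dx":0.1,"dy":0.0,"dz":-0.0035,"wx":0.0,"wy":0.0,"wz":0.0,"grip":40.0},{"dx":0.108,"dy":0.0,"dz":-0.0035,"wx":0.0,"wy":0.0,"wz":0.0,"grip":40.0},{"dx":0.112,"dy":0.0,"dz":-0.0035,"wx":0.0,"wy":0.0,"wz":0.0,"grip":40.0}]'; for i in 1 2 3; do python3 -m jog '[{"dx":0.003,"dy":0.0,"dz":0.0,"wx":0.0,"wy":0.0,"wz":0.0,"grip":40.0},{"dx":0.003,"dy":0.0,"dz":0.0,"wx":0.0,"wy":0.0,"wz":0.0,"grip":40.0}]' | egrep 'pos|wrist|clock'; done; python3 - <<'E'
from m import *
for n in('side','top'):
    c=cap(n); m,b=panel_mask(c,cloud(c)); print(rect(c,m,.093))
E
```

```text
clock: 18.98
position: [0.6445, -0.0316, 0.0612]
eef_rot: [-2.23, -2.213, 0.0]
wrist_force: [0.7, -2.3, -0.8]
finger_gap: 0.468
grip_force: 0.6
clock: 19.23
position: [0.6446, -0.0296, 0.0612]
wrist_force: [0.1, 0.3, -0.1]
clock: 19.48
position: [0.6446, -0.0275, 0.0612]
wrist_force: [-0.5, 0.1, 0.8]
clock: 19.73
position: [0.6446, -0.0251, 0.0613]
wrist_force: [0.5, 0.3, 1.1]
(array([0.6406, 0.0657]), array([0.6397, 0.0651]), (99.61442565917969, 146.24720764160156), -7.226371765136719, np.int32(817))
(array([0.6478, 0.099 ]), array([0.6479, 0.1048]), (70.86717987060547, 98.9833755493164), 79.0660400390625, np.int32(736))
```

```bash
for i in 1 2 3; do python3 -m jog '[{"dx":0.002,"dy":0.0,"dz":0.0,"wx":0.0,"wy":0.0,"wz":0.0,"grip":40.0},{"dx":0.002,"dy":0.0,"dz":0.0,"wx":0.0,"wy":0.0,"wz":0.0,"grip":40.0}]' | egrep 'pos|wrist|clock'; done
```

```text
clock: 20.08
position: [0.6446, -0.0237, 0.0612]
wrist_force: [-0.1, -0.7, 0.7]
clock: 20.32
position: [0.6445, -0.0233, 0.0613]
wrist_force: [-0.7, -6.0, 0.3]
clock: 20.58
position: [0.6444, -0.0232, 0.0613]
wrist_force: [-1.9, -11.5, 1.0]
```

End stop contact is at y=-0.0233, matching the prediction. Now I'll retreat and reseat the panel on the rail with a light side push.

```bash
python3 -m jog '[{"dx":-0.03,"dy":0.0,"dz":0.0,"wx":0.0,"wy":0.0,"wz":0.0,"grip":40.0},{"dx":-0.05,"dy":0.0,"dz":-0.02,"wx":0.0,"wy":0.0,"wz":0.0,"grip":40.0},{"dx":-0.05,"dy":0.0,"dz":-0.08,"wx":0.0,"wy":0.0,"wz":0.0,"grip":40.0},{"dx":-0.03,"dy":-0.07,"dz":-0.08,"wx":0.0,"wy":0.0,"wz":0.5,"grip":40.0},{"dx":0.03,"dy":-0.113,"dz":-0.08,"wx":0.0,"wy":0.0,"wz":0.5,"grip":40.0},{"dx":0.105,"dy":-0.113,"dz":-0.08,"wx":0.0,"wy":0.0,"wz":0.5,"grip":40.0},{"dx":0.105,"dy":-0.113,"dz":-0.08,"wx":0.0,"wy":0.0,"wz":0.5,"grip":40.0},{"dx":0.105,"dy":-0.113,"dz":-0.08,"wx":0.0,"wy":0.0,"wz":0.5,"grip":40.0},{"dx":0.105,"dy":-0.113,"dz":-0.08,"wx":0.0,"wy":0.0,"wz":0.5,"grip":40.0},{"dx":0.105,"dy":-0.113,"dz":-0.08,"wx":0.0,"wy":0.0,"wz":0.5,"grip":40.0},{"dx":0.105,"dy":-0.113,"dz":-0.08,"wx":0.0,"wy":0.0,"wz":0.5,"grip":40.0},{"dx":0.105,"dy":-0.113,"dz":-0.08,"wx":0.0,"wy":0.0,"wz":0.5,"grip":40.0},{"dx":0.105,"dy":-0.113,"dz":-0.08,"wx":0.0,"wy":0.0,"wz":0.5,"grip":40.0}]'; python3 g.py 0.565 0.057 0.0612 -0.5; python3 - <<'E'
from m import *
for n in('side','top'):
    c=cap(n); m,b=panel_mask(c,cloud(c)); print(rect(c,m,.093))
    cv2.imwrite('pics/%s6.png'%n,cv2.resize(c['frame'][80:280,110:340,::-1],None,fx=3,fy=3))
E
```

```text
clock: 22.2
position: [0.5609, 0.0581, 0.1221]
eef_rot: [-3.141, 0.012, -0.002]
wrist_force: [0.8, 0.3, -0.1]
finger_gap: 0.469
grip_force: 0.0
d [0.0054 0.0015 0.0812] w [-0.0001 -0.0004  0.0003]
[0.5609 0.0581 0.1221] [ 0.76  0.31 -0.07] 22.2 0.46901379141043664
(array([0.6415, 0.0694]), array([0.6424, 0.065 ]), (106.3037338256836, 152.4322967529297), 0.24156633019447327, np.int32(817))
(array([0.678 , 0.0507]), array([0.6827, 0.0552]), (45.16018295288086, 148.930908203125), -12.118995666503906, np.int32(446))
```

View pics/top6.png

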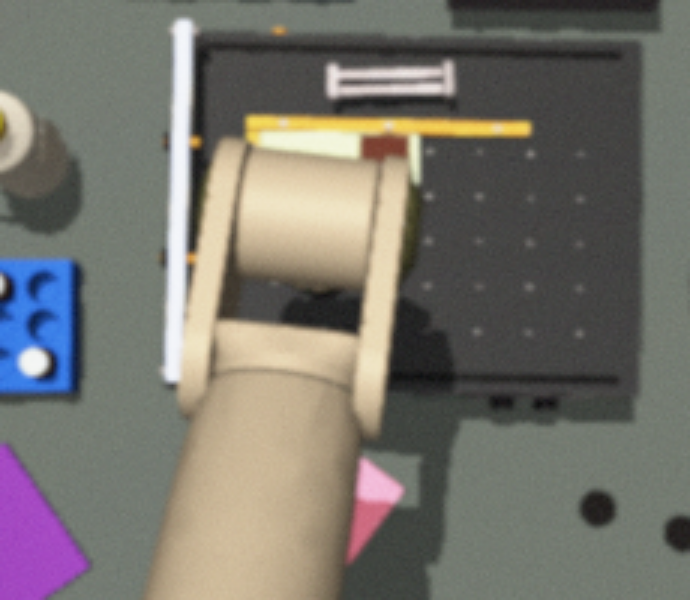

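The top view shows the panel in the corner, with brass flush at (255,130). Next is the light reseating push.

```bash
python3 -m jog '[{"dx":0.005,"dy":0.0015,"dz":0.04,"wx":0.0,"wy":0.0,"wz":0.0,"grip":40.0},{"dx":0.005,"dy":0.0015,"dz":0.0812,"wx":0.0,"wy":0.0,"wz":0.0,"grip":40.0},{"dx":0.005,"dy":0.0015,"dz":0.0812,"wx":0.0,"wy":0.0,"wz":0.0,"grip":40.0},{"dx":0.018,"dy":0.0015,"dz":0.0812,"wx":0.0,"wy":0.0,"wz":0.0,"grip":40.0},{"dx":0.026,"dy":0.0015,"dz":0.0812,"wx":0.0,"wy":0.0,"wz":0.0,"grip":40.0},{"dx":0.032,"dy":0.0015,"dz":0.0812,"wx":0.0,"wy":0.0,"wz":0.0,"grip":40.0},{"dx":0.032,"dy":0.0015,"dz":0.0812,"wx":0.0,"wy":0.0,"wz":0.0,"grip":40.0}]'|egrep 'pos|wrist|clock'; for i in 1 2 3; do python3 -m jog '[{"dx":0.002,"dy":0.0,"dz":0.0,"wx":0.0,"wy":0.0,"wz":0.0,"grip":40.0},{"dx":0.002,"dy":0.0,"dz":0.0,"wx":0.0,"wy":0.0,"wz":0.0,"grip":40.0}]' | egrep 'pos|wrist|clock'; done
```

```text
clock: 23.18
position: [0.5848, 0.0573, 0.0602]
wrist_force: [-0.5, 0.2, 0.3]
clock: 23.42
position: [0.586, 0.0573, 0.0603]
wrist_force: [-0.1, 0.2, 0.1]
clock: 23.68
position: [0.5875, 0.0573, 0.0603]
wrist_force: [0.2, 0.2, -0.4]
clock: 23.92
position: [0.5881, 0.0573, 0.0602]
wrist_force: [-5.5, -0.3, 2.7]
```

Contact is at x=0.588, as expected for a panel flush with the rail. I'll release, close the fingers and go to the green button.

```bash
python3 -m jog '[{"dx":-0.015,"dy":0.0,"dz":0.0,"wx":0.0,"wy":0.0,"wz":0.0,"grip":40.0},{"dx":-0.04,"dy":0.0,"dz":-0.02,"wx":0.0,"wy":0.0,"wz":0.0,"grip":40.0},{"dx":-0.04,"dy":0.0,"dz":-0.093,"wx":0.0,"wy":0.0,"wz":0.0,"grip":0.0},{"dx":-0.164,"dy":0.514,"dz":-0.093,"wx":0.0,"wy":0.0,"wz":0.0,"grip":0.0},{"dx":-0.164,"dy":0.514,"dz":-0.093,"wx":0.0,"wy":0.0,"wz":0.0,"grip":0.0},{"dx":-0.164,"dy":0.514,"dz":-0.093,"wx":0.0,"wy":0.0,"wz":0.0,"grip":0.0},{"dx":-0.164,"dy":0.514,"dz":-0.093,"wx":0.0,"wy":0.0,"wz":0.0,"grip":0.0},{"dx":-0.164,"dy":0.514,"dz":-0.093,"wx":0.0,"wy":0.0,"wz":0.0,"grip":0.0},{"dx":-0.164,"dy":0.514,"dz":-0.093,"wx":0.0,"wy":0.0,"wz":0.0,"grip":0.0},{"dx":-0.164,"dy":0.514,"dz":-0.093,"wx":0.0,"wy":0.0,"wz":0.0,"grip":0.0},{"dx":-0.164,"dy":0.514,"dz":-0.093,"wx":0.0,"wy":0.0,"wz":0.0,"grip":0.0},{"dx":-0.164,"dy":0.514,"dz":-0.093,"wx":0.0,"wy":0.0,"wz":0.0,"grip":0.0},{"dx":-0.164,"dy":0.514,"dz":-0.093,"wx":0.0,"wy":0.0,"wz":0.0,"grip":0.0}]'; python3 - <<'E'
from m import *
for n in('top','side'):
    c=cap(n); W=cloud(c); m,b=panel_mask(c,W); print(rect(c,m,.093))
    cv2.imwrite('pics/%s7.png'%n,cv2.resize(c['frame'][:,:,::-1],None,fx=1.5,fy=1.5))
    hsv=cv2.cvtColor(c['frame'],cv2.COLOR_RGB2HSV).astype(int); H,S,V=np.moveaxis(hsv,-1,0)
    g=(H>=45)&(H<=85)&(S>100)&(V>60)&(W[...,0]>.4)&(W[...,0]<.6)&(W[...,1]<-.24)&(W[...,1]>-.4)
    v,u=np.where(g); print('green',len(u),W[v,u].mean(0) if len(u) else '', W[v,u].max(0) if len(u) else '')
    if n=='top':
        v,u=np.where(b); p=rayz(c,np.c_[u,v],.091)[:,:2]
        print('brass face x at',[(y,p[abs(p[:,1]-y)<.01,0].min()) for y in(-.08,-.06,-.04)])
c['frame'][:]; 
d=np.load('/tmp/side.npz'); W=d['W']; H,S,V=np.moveaxis(cv2.cvtColor(d['f'],cv2.COLOR_RGB2HSV).astype(int),-1,0)
g=(H>=45)&(H<=85)&(S>100)&(V>60)&(W[...,0]>.4)&(W[...,0]<.6)&(W[...,1]<-.24)&(W[...,1]>-.4); v,u=np.where(g)
print('side0 green',len(u),W[v,u].mean(0),W[v,u].min(0),W[v,u].max(0)); print(rayz(c,[[u.mean(),np.percentile(v,35)]],.082))
s=(np.abs(cloud(c)[...,0]-.4625)<.03)
E
python3 g.py 0.4625 -0.327 0.10 -0.5
```

```text
clock: 25.55
position: [0.4634, -0.3258, 0.1302]
eef_rot: [-3.141, 0.01, -0.0]
wrist_force: [0.8, -0.2, -0.1]
finger_gap: 0.005
grip_force: 0.0
(array([0.6443, 0.0582]), array([0.6502, 0.0611]), (101.58380889892578, 148.19552612304688), 0.3229544162750244, np.int32(1855))
green 0  
brass face x at [(-0.08, np.float64(0.6869456489689396)), (-0.06, np.float64(0.6867203073486681)), (-0.04, np.float64(0.6865233229168086))]
(array([0.6408, 0.0664]), array([0.6424, 0.065 ]), (106.3037338256836, 152.4322967529297), 0.24156633019447327, np.int32(853))
green 0  
side0 green 44 [ 0.4578 -0.3194  0.0796] [ 0.4453 -0.3363  0.0715] [ 0.4737 -0.3084  0.0837]
[[ 0.4567 -0.3168  0.082 ]]
d [-0.0011  0.001   0.0403] w [ 0.     -0.      0.0007]
[ 0.4633 -0.3262  0.1302] [ 0.33 -0.18  0.48] 25.65 -0.002996224533471632
```

View pics/side7.png

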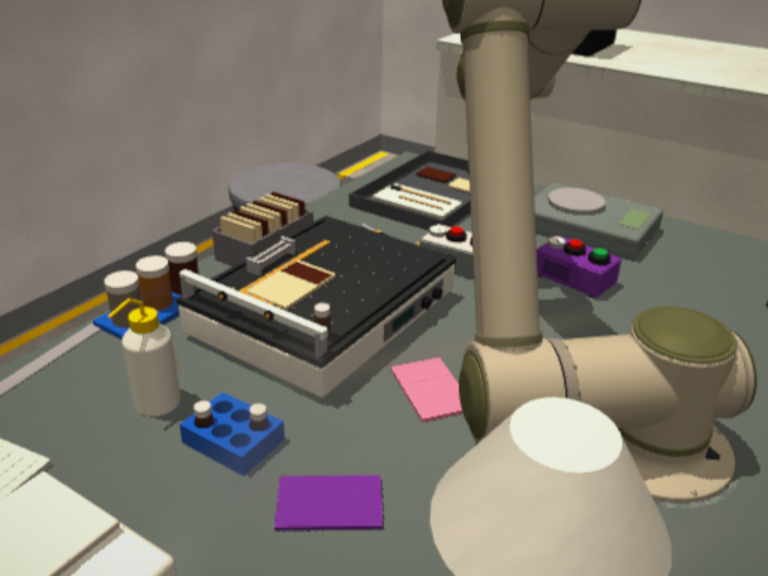

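View pics/top7.png

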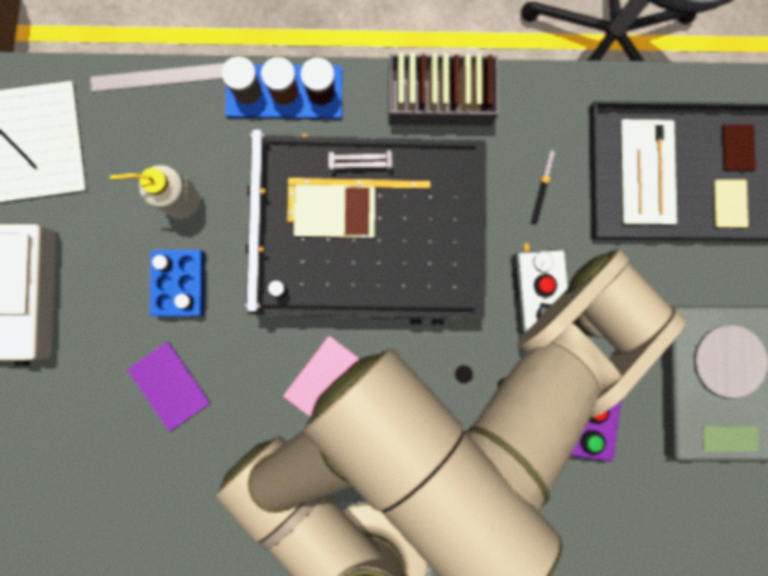

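The panel looks home: cream and brown at (294–375, 184–238), with the rail at its top and the end stop at its left. The gripper is over the green button. Before pressing, I'll check the panel for square and flat.

```bash
python3 - <<'E'
from m import *
c=cap('top'); W=cloud(c); Z=[]
m,b=panel_mask(c,W); me=cv2.erode(m,np.ones((5,5))); v,u=np.where(me); q=W[v,u]; q=q[(q[:,2]>.08)&(q[:,2]<.11)]
A=np.c_[q[:,:2]-[.644,.057],np.ones(len(q))]; print('plane slope/z',np.linalg.lstsq(A,q[:,2],rcond=None)[0])
# subpixel edges on brightness, sampled on world grid at z=.093
g=cv2.GaussianBlur(c['frame'][...,0].astype(np.float32),(0,0),.6)
wc=c['world_to_cam']
def smp(x,y,z=.093):
    P=np.c_[x,y,np.full(len(x),z),np.ones(len(x))]@wc.T; u=P[:,0]/P[:,2]*c['fx']+c['cx']; v=P[:,1]/P[:,2]*c['fy']+c['cy']
    return cv2.remap(g,u.astype(np.float32)[None],v.astype(np.float32)[None],1)[0]
t=np.linspace(-.015,.015,121)
def edge(pr): 
    h=(pr[:10].mean()+pr[-10:].mean())/2; return t[np.argmin(abs(pr-h))]
E1=[(y,.60+edge(smp(.60+t,np.full(121,y)))) for y in np.arange(.02,.121,.01)]
E2=[(x,-.012+edge(smp(np.full(121,x),-.012+t))) for x in np.arange(.61,.675,.008)]
a=np.polyfit(*np.array(E1).T,1); e=np.polyfit(*np.array(E2).T,1)
print('-x edge x at y=.057',np.polyval(a,.057),'yaw',-np.degrees(a[0]),' -y edge y',np.polyval(e,.644),'yaw',np.degrees(e[0]))
# rail outer/inner edges on free part, brass z=.091
R=[]
for y in np.arange(-.10,-.03,.01):
    pr=smp(.695+np.linspace(-.02,.02,161),np.full(161,y),.091); tt=np.linspace(-.02,.02,161); k=tt[pr>(pr.min()+pr.max())/2]; R.append((y,.695+k.min(),.695+k.max()))
R=np.array(R); f=np.polyfit(R[:,0],R[:,1:].mean(1),1); print('rail centre at y=.057',np.polyval(f,.057),'width',np.median(R[:,2]-R[:,1]),'yaw',-np.degrees(f[0]))
E
```

```text
plane slope/z [-0.0035 -0.0029  0.093 ]
-x edge x at y=.057 0.5976956818181818 yaw -2.6434189184444556  -y edge y -0.017177083333333336 yaw -0.29841551829730417
rail centre at y=.057 0.6955343749999996 width 0.013875000000000026 yaw -0.5371479329349367
```

```bash
python3 - <<'E'
from m import *
fs=[cap('top') for _ in range(3)]; c=fs[0]
g=np.mean([f['frame'][...,0].astype(np.float32) for f in fs],0).astype(np.float32); wc=c['world_to_cam']
def smp(x,y,z=.093):
    P=np.c_[x,y,np.full(len(x),z),np.ones(len(x))]@wc.T; u=P[:,0]/P[:,2]*c['fx']+c['cx']; v=P[:,1]/P[:,2]*c['fy']+c['cy']
    return cv2.remap(g,u.astype(np.float32)[None],v.astype(np.float32)[None],1)[0]
t=np.linspace(-.012,.012,97)
def cross(pr,h): i=np.where((pr[:-1]<h)&(pr[1:]>=h))[0]; return t[i[0]]+(h-pr[i[0]])/(pr[i[0]+1]-pr[i[0]])*(t[1]-t[0]) if len(i) else np.nan
ys=np.arange(.035,.125,.005); E1=np.array([.599+cross(smp(.599+t,np.full(97,y)),135) for y in ys])
xs=np.arange(.605,.686,.005); E2=np.array([-.013+cross(smp(np.full(97,x),-.013+t),135) for x in xs])
print(((E1)*1e3).round(1)); print((E2*1e3).round(1)); print(np.degrees(np.polyfit(ys,E1,1)[0]),np.degrees(np.polyfit(xs,E2,1)[0]))
# far end stop outer edge, visible above? 
print(smp(np.full(30,.64),np.linspace(.11,.15,30),.091).astype(int))
print(smp(np.linspace(.67,.71,30),np.full(30,.08),.091).astype(int)); print(smp(np.linspace(.67,.71,30),np.full(30,-.05),.091).astype(int))
E
```

```text
[597.9 597.7 597.6 598.  598.1 598.1 597.9 598.1 598.6 598.7 598.6 598.5
 598.5 598.7 598.8 598.6 598.6 598.7]
[-14.6 -14.7 -14.7 -14.5 -14.6 -15.2 -15.3 -15.3 -15.3 -15.2 -15.2 -15.2
 -15.2 -15.2 -15.1 -14.9 -15.5]
0.7131988473896895 -0.4353290697142904
[242 242 242 242 242 242 242 242 242 242 242 242 241 240 238 236 234 233
 232 223 212 183 154 125  96  85  75  76  76  75]
[242 242 242 242 242 242 242 242 242 242 242 242 241 239 238 236 237 239
 240 242 239 234 214 190 154 120  96  78  76  74]
[ 69  69  70  71  71  70  69  68  67  70  74 106 142 182 224 234 242 243
 243 239 234 212 189 150 114  93  74  71  69  67]
```

The panel is flat (top z=0.093) and square: yaw -0.4 to -0.7° against the coater's -0.5°, edges within 1 mm of home. Now I'll press the green button.

```bash
python3 -m jog '[{"dx":-0.0015,"dy":0.0,"dz":0.05,"wx":0.0,"wy":0.0,"wz":0.0,"grip":0.0},{"dx":-0.0015,"dy":0.0,"dz":0.077,"wx":0.0,"wy":0.0,"wz":0.0,"grip":0.0},{"dx":-0.0015,"dy":0.0,"dz":0.077,"wx":0.0,"wy":0.0,"wz":0.0,"grip":0.0}]'|egrep 'pos|wrist|clock'; for i in 1 2 3 4; do python3 -m jog '[{"dx":0.0,"dy":0.0,"dz":0.002,"wx":0.0,"wy":0.0,"wz":0.0,"grip":0.0},{"dx":0.0,"dy":0.0,"dz":0.002,"wx":0.0,"wy":0.0,"wz":0.0,"grip":0.0}]' | egrep 'pos|wrist|clock'; done
```

```text
clock: 26.22
position: [0.4613, -0.3267, 0.0712]
wrist_force: [0.7, 0.0, 0.3]
clock: 26.48
position: [0.4621, -0.3275, 0.0717]
wrist_force: [-0.5, -0.8, -0.2]
clock: 26.72
position: [0.4618, -0.3273, 0.0694]
wrist_force: [-0.6, 0.3, -0.3]
clock: 26.98
position: [0.4617, -0.3272, 0.0677]
wrist_force: [0.6, 0.5, -0.3]
clock: 27.22
position: [0.4617, -0.3272, 0.0662]
wrist_force: [-0.4, 0.7, 0.4]
```

```bash
for i in 1 2 3 4 5 6; do python3 -m jog '[{"dx":0.0,"dy":0.0,"dz":0.002,"wx":0.0,"wy":0.0,"wz":0.0,"grip":0.0},{"dx":0.0,"dy":0.0,"dz":0.002,"wx":0.0,"wy":0.0,"wz":0.0,"grip":0.0}]' | egrep 'pos|wrist'; done
```

```text
position: [0.4617, -0.3272, 0.0647]
wrist_force: [-0.7, 0.8, 1.0]
position: [0.4617, -0.3272, 0.0632]
wrist_force: [-0.9, 0.1, 0.1]
position: [0.4617, -0.3272, 0.0617]
wrist_force: [0.3, -0.0, 0.2]
position: [0.4617, -0.3272, 0.0602]
wrist_force: [0.3, 0.5, -0.2]
position: [0.4619, -0.3273, 0.0589]
wrist_force: [0.7, 0.3, 1.4]
position: [0.4619, -0.3273, 0.0574]
wrist_force: [0.1, 0.3, 2.4]
```

```bash
for i in 1 2 3 4 5; do python3 -m jog '[{"dx":0.0,"dy":0.0,"dz":0.002,"wx":0.0,"wy":0.0,"wz":0.0,"grip":0.0},{"dx":0.0,"dy":0.0,"dz":0.002,"wx":0.0,"wy":0.0,"wz":0.0,"grip":0.0}]' | egrep 'pos|wrist|clock'; done
```

```text
clock: 28.98
position: [0.4618, -0.3273, 0.0559]
wrist_force: [-0.6, -0.2, 3.4]
clock: 29.22
position: [0.4619, -0.3273, 0.0543]
wrist_force: [0.2, 0.4, 4.2]
clock: 29.48
position: [0.4619, -0.3273, 0.0533]
wrist_force: [-2.1, 0.4, 8.8]
clock: 29.72
position: [0.462, -0.3274, 0.0531]
wrist_force: [-3.4, 3.0, 19.1]
clock: 29.98
position: [0.462, -0.3275, 0.0529]
wrist_force: [-8.3, 7.7, 31.1]
```

The button bottomed out at z=0.053 after about 6 mm of travel, with the force rising hard. I'll release it and retreat.

```bash
python3 -m jog '[{"dx":0.0,"dy":0.0,"dz":-0.01,"wx":0.0,"wy":0.0,"wz":0.0,"grip":0.0},{"dx":0.0,"dy":0.0,"dz":-0.03,"wx":0.0,"wy":0.0,"wz":0.0,"grip":0.0},{"dx":0.0,"dy":0.0,"dz":-0.1,"wx":0.0,"wy":0.0,"wz":0.0,"grip":0.0},{"dx":0.0,"dy":0.0,"dz":-0.16,"wx":0.0,"wy":0.0,"wz":0.0,"grip":0.0},{"dx":-0.05,"dy":0.15,"dz":-0.18,"wx":0.0,"wy":0.0,"wz":0.0,"grip":0.0},{"dx":-0.1,"dy":0.22,"dz":-0.18,"wx":0.0,"wy":0.0,"wz":0.0,"grip":0.0},{"dx":-0.1,"dy":0.22,"dz":-0.18,"wx":0.0,"wy":0.0,"wz":0.0,"grip":0.0},{"dx":-0.1,"dy":0.22,"dz":-0.18,"wx":0.0,"wy":0.0,"wz":0.0,"grip":0.0},{"dx":-0.1,"dy":0.22,"dz":-0.18,"wx":0.0,"wy":0.0,"wz":0.0,"grip":0.0},{"dx":-0.1,"dy":0.22,"dz":-0.18,"wx":0.0,"wy":0.0,"wz":0.0,"grip":0.0}]'; python3 - <<'E'
from m import *
c=cap('side'); cv2.imwrite('pics/s8.png',cv2.resize(c['frame'][:,:,::-1],None,fx=1.5,fy=1.5))
W=cloud(c); m,b=panel_mask(c,W); print(rect(c,m,.093))
c=cap('top'); W=cloud(c); m,b=panel_mask(c,W); print(rect(c,m,.093))
H,S,V=np.moveaxis(cv2.cvtColor(c['frame'],cv2.COLOR_RGB2HSV).astype(int),-1,0)
g=(H>=45)&(H<=85)&(S>100)&(V>60)&(W[...,0]>.4)&(W[...,0]<.6)&(W[...,1]<-.24)&(W[...,1]>-.4); v,u=np.where(g); print(len(u), np.median(W[v,u],0) if len(u) else '')
E
```

```text
clock: 31.22
position: [0.3862, -0.4904, 0.1849]
eef_rot: [-3.141, 0.01, 0.0]
wrist_force: [-0.4, 0.4, 0.5]
finger_gap: -0.008
grip_force: 0.0
(array([0.6407, 0.0663]), array([0.6424, 0.065 ]), (106.3037338256836, 152.4322967529297), 0.24156633019447327, np.int32(852))
(array([0.6441, 0.0584]), array([0.6503, 0.0611]), (101.57040405273438, 148.219970703125), 0.4864855706691742, np.int32(1852))
106 [ 0.4619 -0.3256  0.0829]
```

View pics/s8.png

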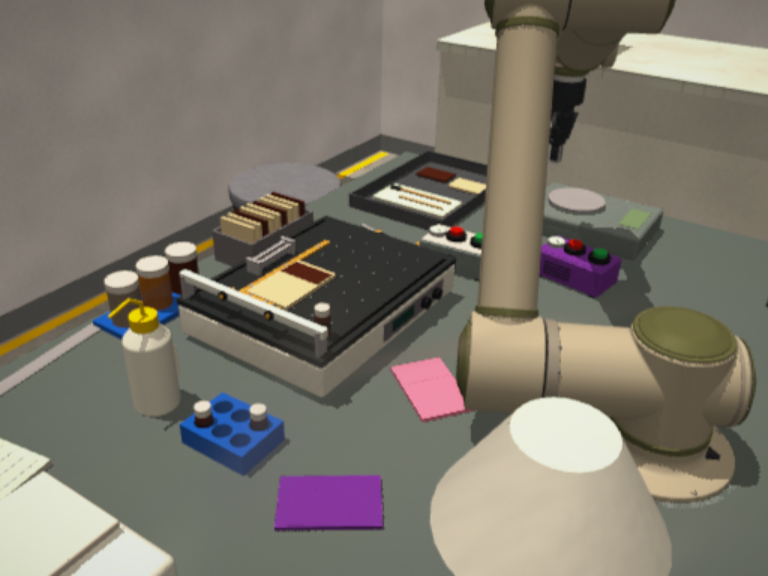

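The panel is in the corner at (290,283), the green button is back up at z=0.083, and the gripper is clear of everything. I'm handing in.

```bash
python3 -c "
from bench import r; print(r.sign_off())"
```

```text
the job is handed in; nothing more can be done
None
```

The panel sits square in the brass corner, flush to both stops within about 1 mm by camera, and the green button was pressed fully down (about 6 mm) and released; the job was handed in at about 31 s, and the verdict was not shown.

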